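Mark a spare sleeve on the bench lever press

TASK

Slide the brass sleeve all the way down onto the press's upright steel mandrel and let go of it, then pull the red-handled sprung lever down to its stop, keep it there for a full second so the ram marks the sleeve, and let the lever come fully back up. Leave the marked sleeve sitting on the mandrel. Do not pull the lever while the mandrel is empty, and leave the dark sleeve, the blue tin and the wrench where they are.

Things in the scene. Friction and masses are not known exactly. Their poses are not given: they have to be found in the camera images.
- sleeve: Brass tube standing upright on the bench, 54 mm outside diameter, 40 mm bore right through, 90 mm tall, 0.25 kg. Origin: centre of its lower end; z along its axis, up.
- press: Green hand marking press, fixed to the bench. Origin: on the bench under the column's centre. Base plate 120 (x) by 345 (y) by 20 mm, from y = -180 to +165 mm. Column 75 x 70 mm, 205 mm tall. The mandrel stands at y = -135 mm; the lever is on the -x face of the column and reaches out to +y.
- ram_tip (a point): Tip of the horizontal steel ram, 22 mm in diameter, 60 mm above the bench, pointing from the column to the mandrel (press's -y). At rest it is 20 mm short of a fitted sleeve; it comes up to it as the lever goes down.
- mandrel_foot (a point): Centre of the mandrel's foot, on top of a round flange (80 mm diameter), 30 mm above the bench: where the lower end of the fitted sleeve rests. The upright steel mandrel above it is 37 mm in diameter, 70 mm tall, its top 12 mm tapered to 24 mm diameter. Axes as the press.
- lever_hinge (a point): Point on the lever's hinge axis, 170 mm above the bench, in the plane of the lever arm (50 mm to the -x side of the column centre). The hinge axis is the press's x axis. Axes as the press.
- handle (a point): Middle of the lever's red grip: a level round bar, 24 mm in diameter, 125 mm long, parallel to the hinge axis, standing out to the press's -x side from the end of the 16 mm round arm. This point is 200 mm from the hinge axis and 65 mm to the -x side of the arm; the bar is free for 50 mm either way from it. Turns with the lever.
- lever (a joint): Lever angle in rad: 0 at rest (arm points to the press's +y and 30 degrees up, grip 270 mm above the bench), 0.96 at the lower stop (arm 25 degrees below level, grip 85 mm above the bench). A spring returns it to 0; pulling takes 2 to 12 N at the grip.
- dark_sleeve: Bystander: dark steel thick-walled sleeve, upright, 64 mm outside diameter, 28 mm bore, 70 mm tall. Origin: centre of its lower end.
- tin: Bystander: tin with a blue label, upright, 66 mm diameter, 100 mm tall. Origin: centre of its underside.
- wrench: Bystander: wrench 180 mm long lying on the bench between robot and press. Origin: centre of its underside.
Mind the look-alikes: they are no part of the job. There is more than one size of the sleeve; the job needs the largest.

How it is judged:
On the way, in this order (a step that is already met when the one before it is completed fails the run):
1. the brass sleeve sits fully down on the mandrel, let go, with the lever still up (horizontal distance between sleeve and mandrel_foot below 0.005 m and z of sleeve in the frame of mandrel_foot below 0.005 m and angle between sleeve's own z axis and vertical below 0.07 rad and contact force between the fingers and sleeve below 0.5 N and value of joint lever below 0.3 rad), for 0.2 s.
2. the lever is held at its lower stop for 0.8 s with the sleeve on the mandrel (horizontal distance between sleeve and mandrel_foot below 0.005 m and z of sleeve in the frame of mandrel_foot below 0.005 m and angle between sleeve's own z axis and vertical below 0.07 rad and value of joint lever above 0.9 rad), for 0.8 s.
At the end, for the whole second after the job is handed in: The brass sleeve is at rest on the mandrel, its lower end within 5 mm of the flange and of the mandrel's axis and upright within 0.07 rad, and the lever is back up (below 0.05 rad) and still (horizontal distance between sleeve and mandrel_foot below 0.005 m and z of sleeve in the frame of mandrel_foot below 0.005 m and angle between sleeve's own z axis and vertical below 0.07 rad and value of joint lever below 0.05 rad and velocity of joint lever below 0.05 rad/s and linear speed of sleeve below 0.02 m/s); the robot touches nothing.
It fails at once if the lever is pulled (beyond 0.3 rad) without the brass sleeve on the mandrel (value of joint lever above 0.3 rad and (horizontal distance between sleeve and mandrel_foot above 0.02 m or z of sleeve in the frame of mandrel_foot above 0.03 m)).
It fails at once if a bystander is moved by more than 40 mm or the upright ones are tipped over (distance of any of dark_sleeve, tin, wrench from where it was at the start of the episode above 0.04 m or angle between any of dark_sleeve, tin's own z axis and vertical above 0.5 rad).
It also fails if it takes over 61 s, if anything falls off the work surface, if the arm or the gripper's body presses on something with over 40 N, if the wrist force passes 120 N, or if a joint passes its speed limit or range.

ROBOT

A 6-joint arm with a two-finger parallel gripper is mounted at the origin on the work surface. World frame = base frame: x ahead of the robot, y to its left, z up, the work surface at z = 0. Lengths are in m, angles in rad, forces in N, time in s.
With the tool pointing down it reaches from about 0.35 to 0.725 m from the base axis. Payload 4.3 kg.
Tool frame: the origin (TCP) lies between the finger pads; the fingertips stand 25 mm ahead of it and the grasp point (between the pads) lies 6 mm ahead of it (manip.tcp_to_tips is the z of the fingertips in the tool frame, in m); z points along the fingers, y is the line along which they close (so a half turn about z gives the same grasp; the last joint's range is limited). The gripper opens to 85 mm and grips with 20 to 120 N. Pads are 22 mm wide; open, the fingers measure 114 mm over their backs; the gripper's body (76 mm by 85 mm) begins 54 mm behind the grasp point. The pads swing forward as they close: fully open they stand 13 mm farther back than shut.
Start: joints at [1.233, 0.377, 0.081, 1.274, 0, 1.46], TCP at [0.13, 0.56, 0.229] pointing down, gripper open.
Joint ranges: [-2.72, 2.72], [-0.84, 1.66], [-1.02, 1.22], [-1.77, 2.12], [-1.37, 1.28], [-3.14, 3.14]. Speed limits (rad/s): [2.57, 2.57, 3.14, 3.14, 3.14, 3.14].

INTERFACE

Orientations are given as a rotation vector (axis times angle).
In Python, from station import manip, claw, solver, eyes, workorder gives the robot as it stands. Calls block until the motion is done:
- manip.move_ptp(position, orientation): joint-space move of the TCP to a pose.
- manip.servo_line(position, rotation=None, v=0.15): straight line of the TCP; rotation=None keeps the orientation; v is the mean speed in m/s.
- manip.move_joints(angles): joint-space move.
- claw.grip(opening): opening from 0.0 (shut) to 1.0 (fully open); the grip force is fixed at half the most; returns when the fingers have stopped.
- manip.hold(seconds).
- solver.inverse_kinematics(position, orientation): joint angles nearest the present ones, or None.
- manip.observe(): the state.
- eyes.snapshot(name): name is "scene" or "top" or "wrist"; returns the picture (420x560x3 uint8, red, green, blue); there is no depth.
- eyes.camera_params(name): a dict with "fx", "fy", "cx", "cy" (pixels), "dist" ([k1, k2, p1, p2, k3] as OpenCV has them; the pictures are not rectified), "world_to_cam" (4x4, takes a point from world to camera coordinates); the wrist camera has in their place "hand_eye" (4x4, takes a point from camera to tool coordinates, whose origin is the TCP and whose axes are the flange's). Camera axes: x right, y down, z forward; pixel columns grow to the right and rows downward; lengths in m; the calibration is good to about 2 mm. A picture is of the moment at which its call begins: read the wrist's pose just before it. camera_params takes no time and is no camera call.
A pose or a line that the arm cannot do raises manip.Unreachable and nothing moves.
- workorder.finish_job(): hands the job in; it is judged then, once.
Trained networks look in the newest picture that a camera, given by its name, has taken for a name from the list of things; names that differ only in an ending like _2 or _b are one class to them, and where a whole thing is asked for, a point or a joint stands for the part that bears it (a point fixed in the world has none). Each returns a list of dicts, best first, with "conf" (0 to 1); they miss things now and then, are a little off and sometimes report something else, mostly with a low value. They report only what shows in the picture. A call takes as long as a camera call. They do not tell look-alikes from the thing itself.
- eyes.cut_out(camera, target): "pixels" (420x560 bool, what is visible of it) and "location" ([row, column] in pixels, amid what is visible of it).
The state is a dict: "clock": time; "joints": joint angles; "joint_vel": joint speeds; "tau": joint torques, N m; "position": TCP position; "tcp_rot": TCP orientation; "contact_force": force on the tool from outside, world axes, zero at the start; "ft_torque": the same for the moment, N m; "grip_width": opening from 0.0 (shut) to 1.0 (fully open); "finger_force": force on a finger pad.
Only numpy, scipy, OpenCV 4.12 (cv2) and the standard library are available. Lean on these libraries where they do the work, as an engineer would, in place of code of your own. Each camera call takes 0.05 s, during which the arm holds its last target. There are 200 camera calls.

## Working session

There is one attempt and no reset: what is moved stays moved. The work goes in short steps, each a Python script; the robot and the scene stay as the last script left them, time stands still between calls to the robot, and variables do not carry over. Pictures are saved under pics/ and viewed, at most 10 in all, crops included, and the job is handed in when it is done.

```bash
mkdir -p pics; ls; python3 - <<'E'
from station import manip, claw, solver, eyes, workorder
import cv2, numpy as np
for c in ("scene","top"):
    im=eyes.snapshot(c); cv2.imwrite(f"pics/{c}0.png",im[:,:,::-1])
    p=eyes.camera_params(c); print(c,p)
    for t in ("sleeve","press","handle","dark_sleeve","tin","wrench"):
        for d in eyes.cut_out(c,t)[:4]:
            m=d["pixels"]; r,cc=np.nonzero(m)
            print(t,round(d["conf"],2),np.round(d["location"],1),m.sum(),(r.min(),r.max(),cc.min(),cc.max()))
s=manip.observe(); print(s["clock"],s["position"],s["tcp_rot"],s["grip_width"])
print(eyes.camera_params("wrist"))
E
```

```text
pics
scene {'fx': 418.40281298138586, 'fy': 418.40281298138586, 'cx': 274.1760534177134, 'cy': 208.0549618482133, 'dist': array([-0.09282011,  0.        ,  0.        ,  0.        ,  0.        ]), 'world_to_cam': array([[-0.47603081,  0.87934161,  0.01236914,  0.31288698],
       [ 0.59184432,  0.33073424, -0.73507494, -0.17154228],
       [-0.65047288, -0.34259771, -0.67787303,  1.47338139],
       [ 0.        ,  0.        ,  0.        ,  1.        ]])}
sleeve 0.91 [201.6 236.6] 322 (np.int64(189), np.int64(214), np.int64(229), np.int64(242))
sleeve 0.84 [198.8 293.8] 322 (np.int64(187), np.int64(212), np.int64(289), np.int64(302))
sleeve 0.68 [204.1 265.5] 578 (np.int64(191), np.int64(224), np.int64(255), np.int64(273))
press 0.71 [293.7 320.3] 8917 (np.int64(196), np.int64(343), np.int64(233), np.int64(418))
handle 0.92 [237.7 400.3] 1026 (np.int64(196), np.int64(246), np.int64(333), np.int64(418))
dark_sleeve 0.7 [231.9 174.7] 693 (np.int64(215), np.int64(247), np.int64(163), np.int64(188))
tin 0.98 [192.  196.9] 816 (np.int64(176), np.int64(214), np.int64(185), np.int64(210))
wre
[... 1240 characters left out ...]
.int64(258), np.int64(276), np.int64(184), np.int64(254))
0.7 [0.12984674 0.5601835  0.22855342] [3.57059685e-01 3.12120759e+00 1.83926075e-04] 0.9965486392991405
{'fx': 367.8969850313411, 'fy': 367.8969850313411, 'cx': 277.2806031412187, 'cy': 207.58256672485578, 'dist': array([-0.02655534,  0.        ,  0.        ,  0.        ,  0.        ]), 'hand_eye': array([[ 8.42213324e-04, -9.63000751e-01, -2.69497393e-01,
         6.86577765e-02],
       [ 9.99999645e-01,  8.03282155e-04,  2.54739778e-04,
         8.14079512e-04],
       [-2.88321504e-05, -2.69497512e-01,  9.63001085e-01,
        -1.44812324e-01],
       [ 0.00000000e+00,  0.00000000e+00,  0.00000000e+00,
         1.00000000e+00]])}
```

```bash
python3 -c "
import cv2
a=cv2.imread('pics/scene0.png');b=cv2.imread('pics/top0.png')
cv2.imwrite('pics/s0c.png',cv2.resize(a[160:360,140:440],None,fx=2.66,fy=2.66,interpolation=3))
cv2.imwrite('pics/t0c.png',cv2.resize(b[100:320,90:430],None,fx=2.35,fy=2.35,interpolation=3))"
```

```text
(no output)
```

View pics/s0c.png

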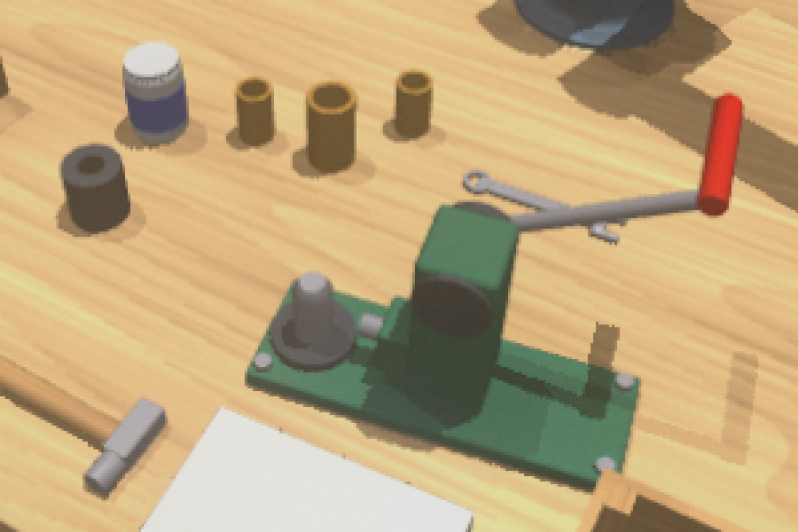

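View pics/t0c.png

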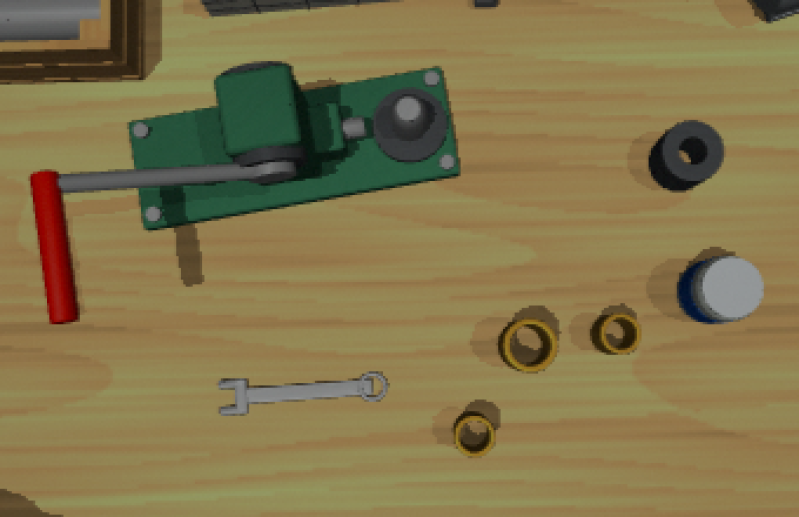

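The scene view shows three brass tubes. The large one is in the middle at about (264,205) in full-image pixels, and at about (314,246) in the top view. The press lies with its +y toward image left in the top view: mandrel tip at about (263,146), grip at about (113,206). The wrench is between the robot and the press.

```bash
cat > h.py <<'E'
from station import manip, claw, solver, eyes, workorder
import cv2, numpy as np
from scipy.optimize import least_squares
from scipy.spatial.transform import Rotation as R
def w2c(cam):
    p=eyes.camera_params(cam)
    if "world_to_cam" in p: return p,p["world_to_cam"]
    s=manip.observe(); T=np.eye(4); T[:3,:3]=R.from_rotvec(s["tcp_rot"]).as_matrix(); T[:3,3]=s["position"]
    return p,np.linalg.inv(T@p["hand_eye"])
def proj(P,X):
    p,T=P; K=np.array([[p["fx"],0,p["cx"]],[0,p["fy"],p["cy"]],[0,0,1.]])
    return cv2.projectPoints(np.atleast_2d(X).astype(float),cv2.Rodrigues(T[:3,:3])[0],T[:3,3],K,np.asarray(p["dist"],float))[0][:,0]
def press(q,L):  # press pose q=(x,y,yaw), local points -> world
    L=np.atleast_2d(L).astype(float); c,s=np.cos(q[2]),np.sin(q[2])
    return np.c_[q[0]+c*L[:,0]-s*L[:,1], q[1]+s*L[:,0]+c*L[:,1], L[:,2]]
def lever(th): # handle middle, press-local, at lever angle
    a=np.radians(30)-th
    return np.array([-.115,.2*np.cos(a),.17+.2*np.sin(a)])
def down(yaw): # tool z down, tool y (closing line) at world angle yaw
    c,s=np.cos(yaw),np.sin(yaw)
    return R.from_matrix(np.array([[s,c,0],[-c,s,0],[0,0,-1.]])).as_rotvec()
E
python3 - <<'E'
from h import *
t=lambda a:np.array(a)/2.35+[90,100]
s=lambda a:np.array(a)/2.66+[140,160]
L=np.array([[.06,.165,.02],[.06,-.18,.02],[-.06,-.18,.02],[-.06,.165,.02],[0,-.135,.1]])
ut=t([[130,123],[440,67],[460,175],[147,230],[407,108]])
us=s([[620,487],[248,377],[295,287],[638,380],[313,279]])
T,S=w2c("top"),w2c("scene")
f=lambda q:np.r_[proj(T,press(q,L))-ut,proj(S,press(q,L))-us].ravel()
r=least_squares(f,[.55,.1,0],loss="soft_l1"); print(r.x,np.round(f(r.x).reshape(-1,2),1).tolist())
q=r.x
print("mandrel",press(q,[0,-.135,.03]),"grip",press(q,[lever(0),lever(.96)]))
print("grip px",proj(T,press(q,lever(0))),proj(S,press(q,lever(0))))
g=lambda x:np.r_[proj(T,[x[0],x[1],.09])[0]-t([528,345]),proj(S,[x[0],x[1],.09])[0]-s([331,98])]
r2=least_squares(g,[.45,-.1]);print("sleeve",r2.x,r2.fun)
np.save("q.npy",q); np.save("s.npy",r2.x)
# others
for n,z,a in (("small1",.07,[616,333]),("small2",.07,[475,436]),("dark",.07,[693,150]),("tin",.1,[731,287]),("wr",.005,[240,393]),("wr",.005,[375,387])):
    print(n,least_squares(lambda x:proj(T,[x[0],x[1],z])[0]-t(a),[.45,-.1]).x)
E
```

```text
[0.64402864 0.09063937 0.15172957] [[-2.4, -1.0], [-0.3, -0.9], [-0.3, -0.9], [-2.7, -0.2], [-0.4, 0.3], [-0.7, -0.9], [-1.6, -3.0], [-0.7, -4.9], [1.4, -2.4], [-0.3, -0.2]]
mandrel [[ 0.66443362 -0.04280963  0.03      ]] grip [[0.50417025 0.2444725  0.27      ]
 [0.50295341 0.25243066 0.08546386]]
grip px [[113.15193205 211.59780128]] [[411.42722058 212.40683498]]
sleeve [ 0.42891296 -0.15609047] [-0.30076114 -0.61518589  0.07045095 -1.29110684]
small1 [ 0.43729715 -0.246875  ]
small2 [ 0.3389706 -0.1029861]
dark [ 0.62069854 -0.33305012]
tin [ 0.47890338 -0.35508464]
wr [0.38409943 0.14248992]
wr [ 0.38704141 -0.00110751]
```

```bash
python3 - <<'E'
from h import *
q=np.load("q.npy"); s=np.load("s.npy")
m=press(q,[0,-.135,0])[0]
for k in (0,np.pi):
    o=down(q[2]+k)
    for P in ([*s,.22],[*s,.081],[*m[:2],.26],[*m[:2],.11]):
        j=solver.inverse_kinematics(P,o); print(k,P[2],None if j is None else np.round(j,2))
# grip: closing line horizontal perp to handle bar is press y ; tool z options
E
```

```text
Traceback (most recent call last):
  File "h.py", line 21, in down
    return R.from_matrix(np.array([[s,c,0],[-c,s,0],[0,0,-1.]])).as_rotvec()
           ~~~~~~~~~~~~~^^^^^^^^^^^^^^^^^^^^^^^^^^^^^^^^^^^^^^^^
  File "scipy/spatial/transform/_rotation.pyx", line 1143, in scipy.spatial.transform._rotation.Rotation.from_matrix
ValueError: Non-positive determinant (left-handed or null coordinate frame) in rotation matrix 0: [[ 0.15114805  0.98851114  0.        ]
 [-0.98851114  0.15114805  0.        ]
 [ 0.          0.         -1.        ]].
```

```bash
sed -i 's/\[\[s,c,0\],\[-c,s,0\]/[[-s,c,0],[c,s,0]/' h.py; python3 - <<'E'
from h import *
q=np.load("q.npy"); s=np.load("s.npy")
m=press(q,[0,-.135,0])[0]
for k in (0,np.pi):
    o=down(q[2]+k)
    for P in ([*s,.22],[*s,.081],[*m[:2],.26],[*m[:2],.11]):
        j=solver.inverse_kinematics(P,o); print(k,P[2],None if j is None else np.round(j,2))
E
```

```text
0 0.22 [-0.49  0.14 -0.26  1.17  0.    0.93]
0 0.081 [-0.49  0.25 -0.51  0.82  0.    0.93]
0 0.26 [-0.16  0.58  0.49  1.48  0.    1.26]
0 0.11 [-0.16  0.61  0.15  1.11  0.    1.26]
3.141592653589793 0.22 [-0.49  0.14 -0.26  1.17  0.   -2.21]
3.141592653589793 0.081 [-0.49  0.25 -0.51  0.82  0.   -2.21]
3.141592653589793 0.26 [-0.16  0.58  0.49  1.48  0.   -1.88]
3.141592653589793 0.11 [-0.16  0.61  0.15  1.11  0.   -1.88]
```

```bash
python3 - <<'E'
from h import *
q=np.load("q.npy"); s=np.load("s.npy"); o=down(q[2])
m=press(q,[0,-.135,0])[0]
p0=manip.observe()
P=p0["position"]*[.85,.85,1]; P[2]=.38
manip.move_ptp(P,p0["tcp_rot"]); print(manip.observe()["clock"])
def look(name,what):
    C=w2c("wrist"); im=eyes.snapshot("wrist"); cv2.imwrite(f"pics/{name}.png",im[:,:,::-1]); np.save(name+"_T.npy",C[1])
    for d in eyes.cut_out("wrist",what)[:3]:
        c=max(cv2.findContours(d["pixels"].astype(np.uint8),0,2)[0],key=len); print(what,d["conf"],d["location"],cv2.boundingRect(c))
    return C
manip.move_ptp([.62,-.05,.33],o); print(manip.observe()["clock"])
C=look("w1","press"); print(proj(C,press(q,[[0,-.135,.1],[.06,-.18,.02],[-.06,-.18,.02]])))
manip.move_ptp([*s,.24],o); print(manip.observe()["clock"])
C=look("w2","sleeve"); print(proj(C,[*s,.09])); print(manip.observe()["clock"])
E
```

```text
1.4333
4.0333
press 0.82 [82.0, 318.2] (260, 0, 150, 198)
[[320.55234167 175.03465399]
 [359.14095415 198.41716284]
 [265.18339675 198.19653668]]
5.075
sleeve 0.86 [192.0, 273.2] (244, 147, 64, 75)
sleeve 0.84 [104.2, 181.7] (156, 79, 62, 51)
sleeve 0.65 [271.0, 269.8] (250, 237, 45, 64)
[[275.57066768 191.23944144]]
5.175
```

```bash
python3 -c "
import cv2,numpy as np
a=cv2.imread('pics/w1.png');b=cv2.imread('pics/w2.png')
c=np.hstack([a[0:260,200:440],b[60:320,140:380]])
cv2.imwrite('pics/w12.png',cv2.resize(c,None,fx=1.66,fy=1.66,interpolation=3))"
```

```text
(no output)
```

View pics/w12.png

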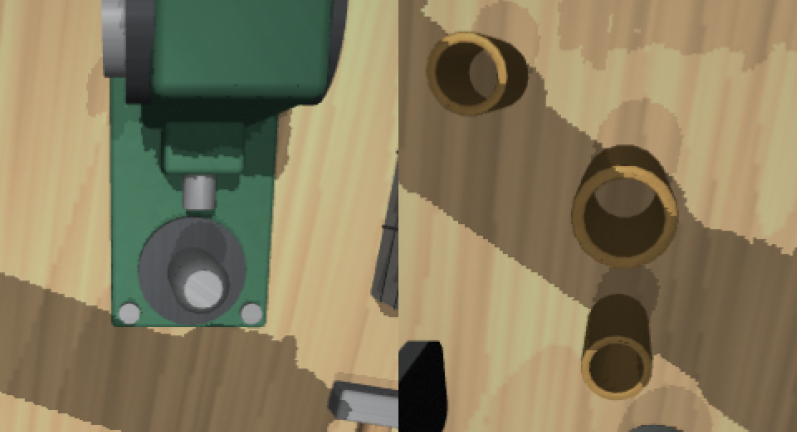

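The left half (over the press) shows the mandrel top at about (322,175), within 2 px of the prediction. The right half shows the big sleeve's rim centred at about (277,190), also within 2 px. I'll refine both and then grasp.

```bash
python3 - <<'E'
from h import *
t=lambda a:np.array(a)/2.35+[90,100]
s=lambda a:np.array(a)/2.66+[140,160]
pw=eyes.camera_params("wrist"); W1=(pw,np.load("w1_T.npy")); W2=(pw,np.load("w2_T.npy")); T,S=w2c("top"),w2c("scene")
g=lever(0); ge=np.array([g-[.0625,0,0],g+[.0625,0,0]])
L=np.array([[.06,.165,.02],[.06,-.18,.02],[-.06,-.18,.02],[-.06,.165,.02],[0,-.135,.1]])
ut=t([[130,123],[440,67],[460,175],[147,230],[407,108],[64,322],[46,173]])
us=s([[313,279],[735,97],[713,212]])
Lw=np.array([[0,-.135,.1],[.06,-.18,.02],[-.06,-.18,.02],[0,-.135,.03]]); uw=np.array([[322.3,174.7],[360.2,195.8],[268,197],[315.7,163]])
f=lambda q:np.r_[proj(T,press(q,np.r_[L,ge]))-ut,proj(S,press(q,np.r_[L[4:],ge]))-us,2*(proj(W1,press(q,Lw))-uw)].ravel()
r=least_squares(f,np.load("q.npy"),loss="soft_l1"); q=r.x; print(q,np.round(f(q).reshape(-1,2),1).tolist())
# wrist-only mandrel and sleeve
mw=least_squares(lambda x:proj(W1,[*x,.1])[0]-uw[0],[.66,-.04]).x
print("mandrel fit",press(q,[0,-.135,0]),"wrist",mw)
sw=least_squares(lambda x:proj(W2,[*x,.09])[0]-[276.8,190.1],[.43,-.15]).x; print("sleeve",sw)
np.save("q.npy",q);np.save("m.npy",mw);np.save("s.npy",sw)
o=down(q[2])
manip.servo_line([*sw,.16],o,v=.2)
manip.servo_line([*sw,.081],v=.12)
claw.grip(0.0); st=manip.observe(); print(st["clock"],st["grip_width"],st["finger_force"],st["contact_force"],st["position"])
manip.servo_line([*sw,.22],v=.2); st=manip.observe(); print(st["clock"],st["grip_width"],st["finger_force"],st["contact_force"],st["position"])
E
```

```text
[0.647285   0.09193883 0.14107647] [[-2.8, -2.9], [-0.5, -1.5], [-1.0, -1.4], [-3.5, -2.1], [-0.9, -0.5], [-1.3, 4.2], [-2.0, 3.8], [-0.3, 0.5], [-1.0, -0.3], [0.4, -5.4], [0.4, -0.8], [0.2, 5.0], [-3.3, 0.2], [-0.1, 1.6]]
mandrel fit [[ 0.66626722 -0.04171997  0.        ]] wrist [ 0.66615518 -0.04218643]
sleeve [ 0.42976802 -0.15498513]
7.0083 0.5678228824209669 59.97540873941034 [-3.37876237 -0.01429738 11.01305817] [ 0.43037206 -0.15573126  0.08269955]
7.85 0.5669678205472337 62.3383355140686 [-0.41259156 -0.91048518 -3.1089759 ] [ 0.42901528 -0.15457162  0.2187521 ]
```

```bash
python3 - <<'E'
from h import *
q=np.load("q.npy"); m=np.load("m.npy"); o=down(q[2])
manip.servo_line([*m,.215],o,v=.25)
st=manip.observe(); print(st["clock"],st["grip_width"],st["position"])
ims=[]
for c,(r0,c0) in {"scene":(200,190),"top":(80,190)}.items():
    im=eyes.snapshot(c); cv2.imwrite(f"pics/{c}1.png",im[:,:,::-1]); ims.append(im[r0:r0+130,c0:c0+130])
    for d in eyes.cut_out(c,"sleeve")[:3]: print(c,d["conf"],d["location"])
    b=st["position"]-[0,0,.082]
    print(c,"pred bottom/top",proj(w2c(c),[b,b+[0,0,.09],[*m,.1],[*m,.03]]).round(1).tolist())
im=eyes.snapshot("wrist"); ims.append(cv2.resize(im[100:400,130:430],(130,130),interpolation=3))
cv2.imwrite("pics/fit1.png",cv2.resize(np.hstack(ims),None,fx=2.05,fy=2.05,interpolation=0)[:,:,::-1]) if 0 else cv2.imwrite("pics/fit1.png",cv2.resize(np.hstack(ims),(798,266),interpolation=3)[:,:,::-1])
E
```

```text
9.05 0.5638338928199522 [ 0.6654306  -0.04223691  0.21436546]
scene 0.82 [198.1, 235.5]
scene 0.69 [197.7, 294.9]
scene 0.61 [245.8, 259.4]
scene pred bottom/top [[257.1, 256.1], [256.5, 228.8], [257.2, 265.3], [257.7, 283.4]]
top 0.55 [243.1, 353.4]
top 0.51 [288.5, 291.7]
top pred bottom/top [[262.2, 142.5], [261.1, 132.0], [262.5, 145.5], [263.2, 152.0]]
```

View pics/fit1.png

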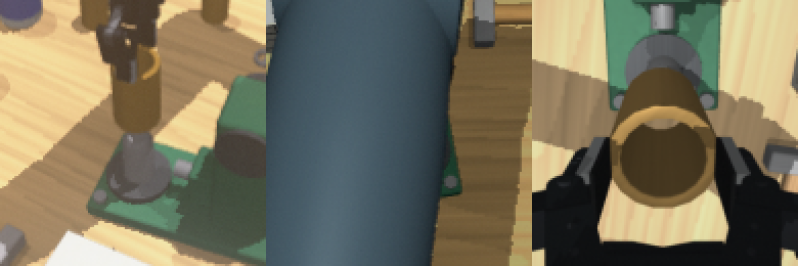

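```bash
python3 - <<'E'
from h import *
C=w2c("wrist"); st=manip.observe(); p=st["position"]; a=np.linspace(0,2*np.pi,60)
im=eyes.snapshot("wrist")[:,:,::-1].copy(); m=np.load("m.npy")
print("tilt",R.from_rotvec(st["tcp_rot"]).as_matrix()[:,2])
for (c,z,r,col) in ((p[:2],p[2]+.008,.027,(255,0,0)),(p[:2],p[2]-.082,.027,(255,0,255)),(m,.03,.04,(0,0,255)),(m,.1,.012,(0,255,255))):
    u=proj(C,np.c_[c[0]+r*np.cos(a),c[1]+r*np.sin(a),0*a+z]); cv2.polylines(im,[np.int32(u*8)],True,col,1,0,3)
cv2.imwrite("pics/w3.png",cv2.resize(im[80:360,160:400],None,fx=2.1,fy=2.1,interpolation=0))
E
```

```text
tilt [ 2.34870977e-04 -8.88122926e-05 -9.99999968e-01]
```

View pics/w3.png

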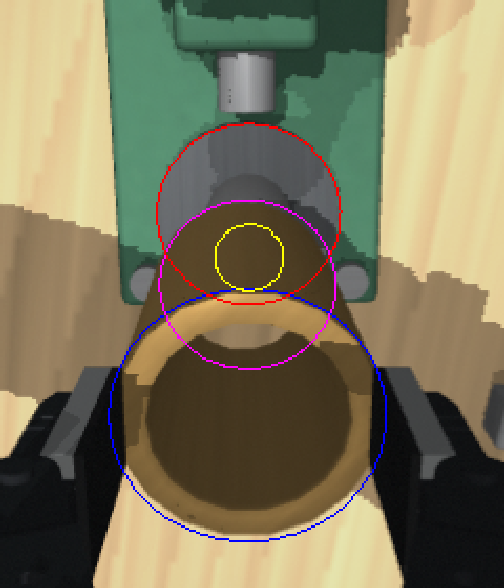

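The overlay on the wrist view matches: the flange circle lands on the flange, and the held rim at about (278,277) is within 1 mm of the prediction. Now I'll insert it in guarded steps.

```bash
python3 - <<'E'
from h import *
m=np.load("m.npy"); f0=manip.observe()["contact_force"]
for z in (.185,.175,.165,.155,.145,.135,.127,.121,.117,.114):
    manip.servo_line([*m,z],v=.06); st=manip.observe(); d=st["contact_force"]-f0
    print(z,st["clock"],st["position"].round(4),d.round(1),round(st["grip_width"],3))
    if np.linalg.norm(d)>20: break
E
```

```text
0.185 10.0 [ 0.666  -0.0422  0.1848] [ 1.  -0.8  0. ] 0.57
0.175 10.3167 [ 0.6657 -0.0421  0.1743] [ 0.6  0.1 -0.2] 0.561
0.165 10.6333 [ 0.6658 -0.042   0.1643] [ 0.1 -0.4  0.1] 0.568
0.155 10.95 [ 0.6658 -0.0421  0.1543] [ 0.8  0.3 -0.3] 0.569
0.145 11.2667 [ 0.6658 -0.0421  0.1443] [ 0.6  0.5 -0. ] 0.569
0.135 11.5833 [ 0.6657 -0.0421  0.1343] [ 0.5 -1.  -0. ] 0.567
0.127 11.8667 [ 0.6658 -0.0421  0.1264] [ 0.4 -0.3 -0.1] 0.572
0.121 12.1167 [ 0.6658 -0.0421  0.1205] [ 0.5 -0.1 -0.5] 0.564
0.117 12.3667 [ 0.6659 -0.0421  0.1167] [ 0.3 -0.   0. ] 0.566
0.114 12.6167 [ 0.666  -0.0421  0.1138] [ 0.3 -1.4 -0.9] 0.568
```

```bash
python3 - <<'E'
from h import *
q=np.load("q.npy"); m=np.load("m.npy")
claw.grip(1.0); manip.hold(.2); st=manip.observe(); print(st["clock"],st["grip_width"],st["contact_force"].round(1))
manip.servo_line([*m,.27],v=.25)
a=w2c("wrist"); w=eyes.snapshot("wrist")
h=press(q,lever(0)-[.005,0,0])[0]; o=down(q[2]+np.pi/2)
for k in (np.pi/2,-np.pi/2):
    j=solver.inverse_kinematics([*h[:2],.39],down(q[2]+k)); print(k,None if j is None else np.round(j,2))
sc=eyes.snapshot("scene"); S=w2c("scene")
an=np.linspace(0,2*np.pi,60); ims=[]
for im,P,(r0,c0) in ((w,a,(120,180)),(sc,S,(190,180))):
    im=im[:,:,::-1].copy()
    u=proj(P,np.c_[m[0]+.027*np.cos(an),m[1]+.027*np.sin(an),0*an+.12]); cv2.polylines(im,[np.int32(u*8)],True,(255,0,0),1,0,3)
    ims.append(cv2.resize(im[r0:r0+160,c0:c0+160],(400,400),interpolation=0))
cv2.imwrite("pics/fit2.png",np.hstack(ims)); print(manip.observe()["clock"])
E
```

```text
13.275 1.000393691687703 [-0.  -0.1  0.7]
1.5707963267948966 [0.34 0.38 0.51 1.7  0.   0.2 ]
-1.5707963267948966 [ 0.34  0.38  0.51  1.7   0.   -2.94]
14.15
```

View pics/fit2.png

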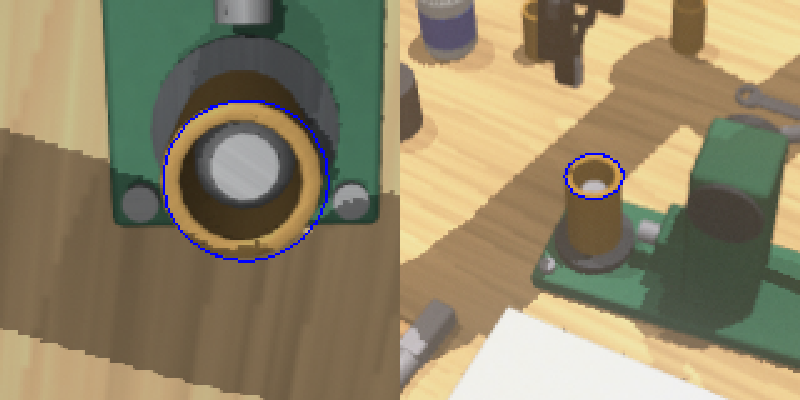

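The sleeve sits fully down. In both views its rim lies on the circle predicted for z = 120 mm: about (278,193) in the wrist view and (258,261) in the scene view. Next I look at the grip.

```bash
python3 - <<'E'
from h import *
q=np.load("q.npy"); o=down(q[2]+np.pi/2)
p=manip.observe()["position"]
manip.servo_line([p[0],p[1],.37],v=.3)
h=press(q,lever(0)-[.005,0,0])[0]
manip.move_ptp([*h[:2],.385],o)
C=w2c("wrist"); im=eyes.snapshot("wrist")[:,:,::-1].copy()
hs=im[:,:,::-1]; red=((hs[:,:,0]>120)&(hs[:,:,1]<70)&(hs[:,:,2]<70)).astype(np.uint8)
c=max(cv2.findContours(red,0,2)[0],key=cv2.contourArea); print("red",cv2.minAreaRect(c))
g=lever(0); u=proj(C,press(q,[g-[.0625,0,0],g,g+[.0625,0,0]])); print(u)
for d in eyes.cut_out("wrist","handle")[:2]: print(d["conf"],d["location"])
cv2.polylines(im,[np.int32(u*8)],False,(255,0,0),1,0,3); cv2.imwrite("pics/w4.png",im); print(manip.observe()["clock"])
E
```

```text
red ((275.5, 178.5), (31.0, 87.0), 0.0)
[[276.87016367 121.1822014 ]
 [276.95235603 208.70084837]
 [277.02574578 285.96814593]]
0.82 [245.4, 265.5]
16.1583
```

View pics/w4.png

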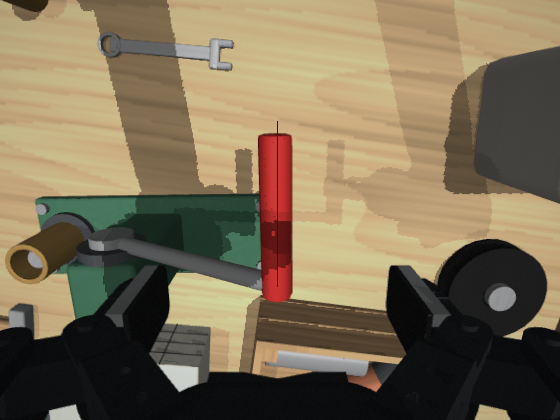

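The sleeve is on the mandrel at left (about (35,258)). The red bar runs along column 276, rows 134–300, centred between the open fingers and about 15 mm inward of the prediction along its length, which is harmless. Next I grip it and follow the arc.

```bash
python3 - <<'E'
from h import *
q=np.load("q.npy")
P=lambda th:press(q,lever(th)+[-.003,0,.006])[0]
def rep(n):
    st=manip.observe(); loc=st["position"]-P(0); print(n,round(st["clock"],2),st["position"].round(4),(st["contact_force"]).round(1),round(st["grip_width"],3)); return np.linalg.norm(st["contact_force"])
manip.servo_line(P(0),v=.12); rep("down")
claw.grip(0.0); rep("grip")
for th in (.15,.3,.45,.6,.72,.84,.92,.97):
    manip.servo_line(P(th),v=.12); f=rep(th)
    if f>50: print("force!"); break
E
```

```text
down 17.22 [0.5066 0.2469 0.2769] [ 0.6 -0.2  0.3] 0.999
grip 17.98 [0.5063 0.2469 0.2763] [ 0.1 -0.2  2.5] -0.003
0.15 18.38 [0.5043 0.2606 0.2495] [-0.4  2.6  5.2] -0.001
0.3 18.78 [0.503  0.2695 0.2213] [-1.6  4.1  5.9] -0.001
0.45 19.18 [0.5026 0.2739 0.1918] [-1.   4.1  6.2] -0.003
0.6 19.58 [0.5029 0.274  0.1621] [-2.6  5.   7.8] -0.0
0.72 19.93 [0.5037 0.2709 0.1385] [-1.2  4.8  7.4] -0.0
0.84 20.28 [0.5049 0.265  0.1156] [-1.7  5.1  9.6] -0.0
0.92 20.57 [0.506  0.2595 0.1008] [-0.8  4.5  9.5] -0.003
0.97 20.82 [0.5068 0.2568 0.0939] [-5.5  6.2 19.3] -0.0
```

```bash
python3 - <<'E'
from h import *
q=np.load("q.npy"); st=manip.observe(); print(st["clock"],st["contact_force"].round(1),st["position"])
S=w2c("scene"); sc=eyes.snapshot("scene")[:,:,::-1].copy(); W=w2c("wrist"); w=eyes.snapshot("wrist")[:,:,::-1].copy()
for im,C in ((sc,S),(w,W)):
    for th,col in ((.96,(255,0,0)),(.75,(0,255,255))):
        g=lever(th); u=proj(C,press(q,[[-.05,0,.17],g+[.065,0,0],g-[.05,0,0]])); cv2.polylines(im,[np.int32(u*8)],False,col,1,0,3)
cv2.imwrite("pics/p1.png",np.hstack([cv2.resize(sc[180:320,300:440],(400,400),interpolation=0),cv2.resize(w[0:420,70:490],(400,400),interpolation=3)]))
E
```

```text
20.8167 [-5.5  6.2 19.3] [0.50676568 0.25683275 0.09392994]
```

View pics/p1.png

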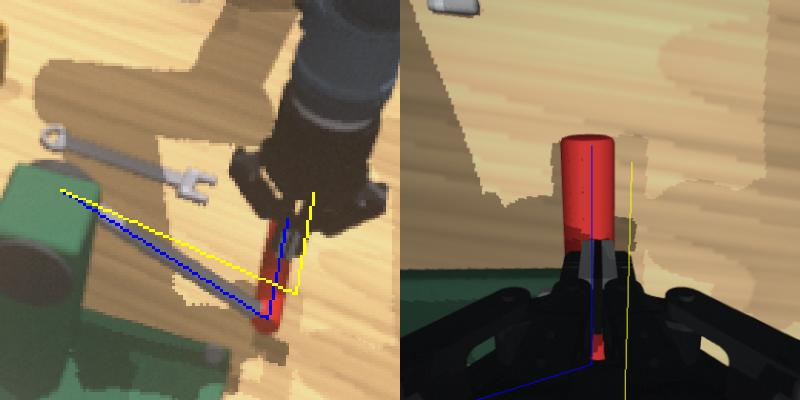

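The lever is down: the arm in the scene view lies on the 0.96 rad line or slightly past it. The fingers shut on top of the bar instead of round it, and they are pushing it. The force doubled over the last step, so it should be at the stop. I'll nudge it a little further, hold, and come back up along the arc.

```bash
python3 - <<'E'
from h import *
q=np.load("q.npy")
P=lambda th:press(q,lever(th)+[-.003,0,.006])[0]
def rep(n):
    st=manip.observe(); print(n,round(st["clock"],2),st["position"].round(4),(st["contact_force"]).round(1))
manip.servo_line(P(.97)-[0,0,.002],v=.02); rep("nudge")
manip.hold(.6); rep("hold"); manip.hold(.7); rep("hold")
for th in (.8,.65,.5,.35,.2,.1,0): manip.servo_line(P(th),v=.12); rep(th)
C=w2c("wrist"); w=eyes.snapshot("wrist")[:,:,::-1]; sc=eyes.snapshot("scene")[:,:,::-1]; cv2.imwrite("pics/p2.png",np.hstack([cv2.resize(sc[180:320,300:440],(400,400),interpolation=0),cv2.resize(w[0:420,70:490],(400,400),interpolation=3)]))
E
```

```text
nudge 21.17 [0.5069 0.2567 0.0934] [-8.4  4.8 28.9]
hold 21.77 [0.5069 0.2567 0.0934] [-8.8  4.4 29.2]
hold 22.47 [0.5069 0.2567 0.0934] [-9.5  3.9 29.1]
0.8 22.92 [0.5046 0.2655 0.1241] [-1.2 -1.1 10.6]
0.65 23.32 [0.5039 0.2709 0.1533] [ 0.9 -1.7  7.6]
0.5 23.72 [0.5034 0.2725 0.1829] [ 0.7 -1.1  5.9]
0.35 24.12 [0.5035 0.2698 0.2123] [-0.4  0.3  5.2]
0.2 24.52 [0.5044 0.2628 0.2407] [0.1 0.2 4. ]
0.1 24.83 [0.5051 0.2558 0.2583] [0.7 0.4 3.5]
0 25.15 [0.5065 0.2471 0.2758] [0.5 0.4 1.7]
```

```bash
python3 - <<'E'
from h import *
for dz in (.01,.02,.03,.04):
    p=manip.observe()["position"]; manip.servo_line(p+[0,0,dz],v=.06); st=manip.observe(); print(round(st["clock"],2),st["position"].round(4),st["contact_force"].round(1))
    if abs(st["contact_force"][2])>8: break
p=st["position"]; manip.servo_line([p[0]*.85,p[1]*.85,.4],v=.2)
manip.hold(.5); q=np.load("q.npy")
sc=eyes.snapshot("scene")[:,:,::-1].copy(); t=eyes.snapshot("top")[:,:,::-1].copy()
S=w2c("scene"); g=lever(0); u=proj(S,press(q,[[-.05,0,.17],g+[.065,0,0],g-[.05,0,0]])); cv2.polylines(sc,[np.int32(u*8)],False,(255,0,0),1,0,3)
cv2.imwrite("pics/p3.png",np.hstack([cv2.resize(sc[180:360,230:430],(420,378),interpolation=0),cv2.resize(t[80:260,90:270],(378,378),interpolation=0)]))
print(manip.observe()["contact_force"].round(1),manip.observe()["clock"])
E
```

```text
25.56 [0.5063 0.2475 0.2853] [0.1 0.9 0.6]
26.04 [0.5066 0.2476 0.3057] [-0.3 -0.9 -0.5]
26.7 [0.5066 0.2476 0.3355] [ 0.9  0.1 -0.4]
27.52 [0.5066 0.2476 0.3751] [-0.8  0.5 -0.6]
[ 0.1 -0.2  0.4] 28.7083
```

View pics/p3.png

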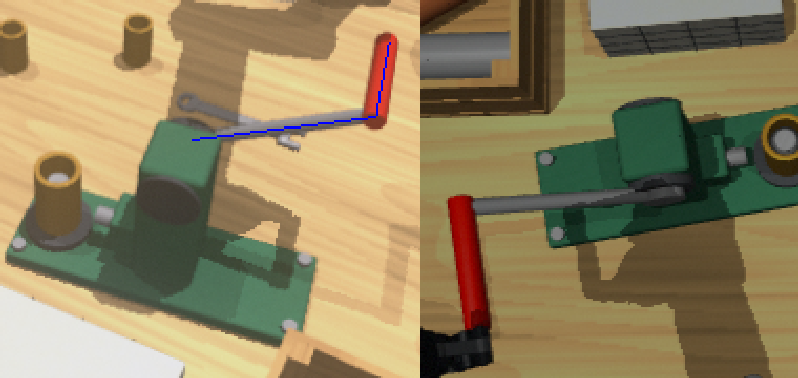

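The lever is back at its rest pose: the grip's far end is at about (415,197), as in the first picture. The ram is retracted, the sleeve is seated on the mandrel, and the arm is clear of everything.

```bash
python3 -c "
from station import workorder
print(workorder.finish_job())"
```

```text
the job is handed in; nothing more can be done
None
```

I handed the job in at about 29 s of the 61 s allowed: the largest brass sleeve is seated on the mandrel, the lever was held at its stop for 1.3 s and is back up, and I moved none of the bystanders; no verdict came back.

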